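# Find the rattling instrument tin

### The arm

A 7-joint arm with a two-finger parallel gripper is mounted at the origin on the work surface. World frame = base frame: x ahead of the robot, y to its left, z up, the work surface at z = 0. Lengths are in mm, angles in degrees, forces in N, time in s.
With the tool pointing down it reaches from about 425 to 875 mm from the base axis. Payload 8.4 kg.
Tool frame: the origin (TCP) lies midway between the tips of the shut fingers; the grasp point (between the pads) lies behind it (arm.grasp_offset is the z of the grasp point in the tool frame, in mm); z points along the fingers, x is the direction in which the jaws open and shut, and the axes are right-handed (so a half turn about z gives the same grasp; the last joint's range is limited). The gripper opens to 87 mm and grips with 3 to 60 N. Pads are 19 mm wide; open, the fingers measure 117 mm over their backs; the gripper's body (75 mm by 190 mm) begins 51 mm behind the grasp point.
Start: joints at [-81.028, 19.091, 2.286, 83.961, -0.768, 76.965, -3.352], TCP at [164.465, 628.82, 222.546] pointing down, gripper open.
Joint ranges: [-147.57, 147.57], [-21.85, 119.76], [-74.77, 79.35], [14.55, 137.4], [-85.83, 265.84], [4.83, 119.75], [-152.11, 152.11]. Speed limits (degrees/s): [127.2, 127.2, 159.86, 159.86, 180, 180, 180].

### API

Orientations are given as [roll, pitch, yaw] about the fixed x, y, z axes, in that order (R = Rz(yaw) Ry(pitch) Rx(roll)).
In Python, from plant import arm gives the robot as it stands.
- The arm moves only by the tool servo_tool, never from a script. Its argument "deltas" is a list of rows, each an object of numbers: "wx", "wy", "wz": the turn, a rotation vector about the tool's x, y, z in rad; "tx", "ty", "tz": the shift along the tool's x, y, z in cm; "fingers": the finger opening in cm, from 0 to 8.7. In form: [{"wx": .., "wy": .., "wz": .., "tx": .., "ty": .., "tz": .., "fingers": ..}, ...]. A call has 1 to 5 rows; each row shifts and turns the commanded pose from where the row before left it, along the tool's axes as they then stand; what a row does not reach is not made up. A row lasts 1/10 s, in which the tool goes at most 50 mm and 8.59 degrees, less where a joint would pass 70% of its speed; a pose out of reach is approached as far as the arm can. A call with a gripper value outside its range is refused whole. The fingers move at their own pace and stop on an object; "force" is the grip in N (left out, the last holds). Time passes only in rows, so rows that do not move let the fingers close. It gives the time, the measured TCP pose, the force and the opening at its end, in the units of the state.
- arm.sense(): the state, without advancing time (a new reading comes with each control period).
- arm.camera(name): name is "side" or "top"; returns a dict with "img" (384x512x3 uint8, red, green, blue), "fx", "fy", "cx", "cy" (pixels), "D" ([k1, k2, p1, p2, k3] as OpenCV has them; the pictures are not rectified), "rvec" (rotation vector, rad) and "tvec" (3), from world to camera coordinates, as OpenCV has them. Camera axes: x right, y down, z forward; pixel columns grow to the right and rows downward; lengths in mm; the calibration is good to about 2 mm. A picture is of the moment at which its call begins. There is no depth.
- arm.hand_in(): hands the job in, once; it reports no verdict.
Trained networks look in a picture, given as the dict that the camera call returned (one of the last four; its "shot" number tells which), for a name from the list of things; names that differ only in an ending like _2 or _b are one class to them, and where a whole thing is asked for, a point or a joint stands for the part that bears it (a point fixed in the world has none). Each returns a list of dicts, best first, with "conf" (0 to 1); they miss things now and then, are a little off and sometimes report something else, mostly with a low value. They report only what shows in the picture. A call takes as long as a camera call.
- arm.look_for(picture, query): "extent" ([left, top, width, height] in pixels, round what is visible of it).
The state is a dict: "t": time; "joint_pos": joint angles; "dq": joint speeds; "effort": joint torques, N m; "eef_pos": TCP position; "ee_rot": TCP orientation; "ft_force": force on the tool from outside, world axes, zero at the start; "torque": the same for the moment, N m; "grip_width": finger opening in mm.
Only numpy, scipy, OpenCV 4.12 (cv2) and the standard library are available. Lean on these libraries where they do the work, as an engineer would, in place of code of your own. Each camera call takes 0.05 s, during which the arm holds its last target.

### The job

In one of the three sealed sterile tins in the steel tray the part has come off its clip: take the tins up one at a time and rock each end to end in the air, tipping it about 25 degrees one way and then the other, until you feel the one that rattles (rock the last one too, do not just go by elimination). Set silent tins back flat in the tray and drop none. Finish while holding the rattling tin out level and still, straight ahead of the robot, at least 60 cm out from its base and 15 cm above the bench, the other two lying in the tray and the other things on the bench left alone.

Things in the scene. Friction and masses are not known exactly. Their poses are not given: they have to be found in the camera images.
- tin_a: one of three closed aluminium tins that look alike: 130 mm long (its x), 46 mm wide (y), 40 mm high, rounded edges, steel hinge and clasp on the short ends (standing out 5 mm), 0.46 to 0.54 kg with contents. Origin: centre of the underside; z up. Any of the three may be the rattling one
- tin_b: a tin like tin_a. Of all three: in two the contents fit tightly (under 1 mm of play). In the rattling one the loose part (loose_part in the rules; 250 g, 50 mm long, out of sight, its place is not told) slides along the tin's x, its middle up to 37 mm either side of the tin's: tipped end to end by over 10 degrees it slides to the low end, knocks there, and stays there when the tin is level again, shifting its balance
- tin_c: a tin like tin_a
- tray: fixed shallow stainless steel tray, 190 (x) x 380 (y) mm outside, 18 mm high, walls and floor 3 mm thick, a thin dark rubber liner on the floor; the tins start in it, side by side along its y about 110 mm apart, long axes along its x. Origin: centre of its underside, on the bench
- plate: bystander, to be left where it is: 24-well culture plate, 86 (x) x 128 (y) x 19 mm. Origin: centre of its underside
- flask: bystander, to be left where it is: white plastic bottle, 60 mm across, 130 mm high. Origin: centre of its underside
- timer: bystander, to be left where it is: small black bench timer, 70 mm wide, 60 mm high. Origin: centre of its underside

How it is judged (in metres and radians):
On the way, in this order (a step that is already met when the one before it is completed fails the run):
1. the rattling tin is held clear of the tray and tipped by more than 15 degrees (((distance between loose_part and tin_a below 0.06 m and height (world z) of tin_a above 0.04 m and contact force between the fingers and tin_a above 0.5 N and angle between tin_a's own z axis and vertical above 0.27 rad) or (distance between loose_part and tin_b below 0.06 m and height (world z) of tin_b above 0.04 m and contact force between the fingers and tin_b above 0.5 N and angle between tin_b's own z axis and vertical above 0.27 rad) or (distance between loose_part and tin_c below 0.06 m and height (world z) of tin_c above 0.04 m and contact force between the fingers and tin_c above 0.5 N and angle between tin_c's own z axis and vertical above 0.27 rad))).
2. it is swung back through level (((distance between loose_part and tin_a below 0.06 m and height (world z) of tin_a above 0.04 m and contact force between the fingers and tin_a above 0.5 N and angle between tin_a's own z axis and vertical below 0.17 rad) or (distance between loose_part and tin_b below 0.06 m and height (world z) of tin_b above 0.04 m and contact force between the fingers and tin_b above 0.5 N and angle between tin_b's own z axis and vertical below 0.17 rad) or (distance between loose_part and tin_c below 0.06 m and height (world z) of tin_c above 0.04 m and contact force between the fingers and tin_c above 0.5 N and angle between tin_c's own z axis and vertical below 0.17 rad))).
3. it is tipped again by more than 15 degrees (((distance between loose_part and tin_a below 0.06 m and height (world z) of tin_a above 0.04 m and contact force between the fingers and tin_a above 0.5 N and angle between tin_a's own z axis and vertical above 0.27 rad) or (distance between loose_part and tin_b below 0.06 m and height (world z) of tin_b above 0.04 m and contact force between the fingers and tin_b above 0.5 N and angle between tin_b's own z axis and vertical above 0.27 rad) or (distance between loose_part and tin_c below 0.06 m and height (world z) of tin_c above 0.04 m and contact force between the fingers and tin_c above 0.5 N and angle between tin_c's own z axis and vertical above 0.27 rad))).
At the end, for the whole second after the job is handed in: The two other tins lie in the tray, flat on its floor within 7 degrees, at rest, let go. The rattling tin is held by the fingers alone, still, level within 11 degrees, underside over 130 mm above the bench, centre over 590 mm out (x), within 200 mm of straight ahead (y) ((((distance between loose_part and tin_a below 0.06 m and world x of tin_a above 0.59 m and world y of tin_a between -0.2 and 0.2 m and height (world z) of tin_a above 0.13 m and angle between tin_a's own z axis and vertical below 0.2 rad and linear speed of tin_a below 0.03 m/s and contact force between the fingers and tin_a above 1 N and contact force between tin_a and flask below 0.1 N and contact force between tin_a and timer below 0.1 N) and (x of tin_b in the frame of tray between -0.06 and 0.06 m and y of tin_b in the frame of tray between -0.17 and 0.17 m and z of tin_b in the frame of tray below 0.01 m and angle between tin_b's own z axis and vertical below 0.12 rad and linear speed of tin_b below 0.03 m/s and contact force between the fingers and tin_b below 0.3 N) and (x of tin_c in the frame of tray between -0.06 and 0.06 m and y of tin_c in the frame of tray between -0.17 and 0.17 m and z of tin_c in the frame of tray below 0.01 m and angle between tin_c's own z axis and vertical below 0.12 rad and linear speed of tin_c below 0.03 m/s and contact force between the fingers and tin_c below 0.3 N)) or ((distance between loose_part and tin_b below 0.06 m and world x of tin_b above 0.59 m and world y of tin_b between -0.2 and 0.2 m and height (world z) of tin_b above 0.13 m and angle between tin_b's own z axis and vertical below 0.2 rad and linear speed of tin_b below 0.03 m/s and contact force between the fingers and tin_b above 1 N and contact force between tin_b and flask below 0.1 N and contact force between tin_b and timer below 0.1 N) and (x of tin_a in the frame of tray between -0.06 and 0.06 m and y of tin_a in the frame of tray between -0.17 and 0.17 m and z of tin_a in the frame of tray below 0.01 m and angle between tin_a's own z axis and vertical below 0.12 rad and linear speed of tin_a below 0.03 m/s and contact force between the fingers and tin_a below 0.3 N) and (x of tin_c in the frame of tray between -0.06 and 0.06 m and y of tin_c in the frame of tray between -0.17 and 0.17 m and z of tin_c in the frame of tray below 0.01 m and angle between tin_c's own z axis and vertical below 0.12 rad and linear speed of tin_c below 0.03 m/s and contact force between the fingers and tin_c below 0.3 N)) or ((distance between loose_part and tin_c below 0.06 m and world x of tin_c above 0.59 m and world y of tin_c between -0.2 and 0.2 m and height (world z) of tin_c above 0.13 m and angle between tin_c's own z axis and vertical below 0.2 rad and linear speed of tin_c below 0.03 m/s and contact force between the fingers and tin_c above 1 N and contact force between tin_c and flask below 0.1 N and contact force between tin_c and timer below 0.1 N) and (x of tin_a in the frame of tray between -0.06 and 0.06 m and y of tin_a in the frame of tray between -0.17 and 0.17 m and z of tin_a in the frame of tray below 0.01 m and angle between tin_a's own z axis and vertical below 0.12 rad and linear speed of tin_a below 0.03 m/s and contact force between the fingers and tin_a below 0.3 N) and (x of tin_b in the frame of tray between -0.06 and 0.06 m and y of tin_b in the frame of tray between -0.17 and 0.17 m and z of tin_b in the frame of tray below 0.01 m and angle between tin_b's own z axis and vertical below 0.12 rad and linear speed of tin_b below 0.03 m/s and contact force between the fingers and tin_b below 0.3 N)))); the arm keeps its last pose, push and grip.
It fails at once if a tin is let go in the air ((height (world z) of tin_a above 0.035 m and contact force between the fingers and tin_a below 0.01 N) or (height (world z) of tin_b above 0.035 m and contact force between the fingers and tin_b below 0.01 N) or (height (world z) of tin_c above 0.035 m and contact force between the fingers and tin_c below 0.01 N)).
It fails at once if the plate, bottle or timer is shifted by more than 30 mm (distance of any of plate, flask, timer from where it was at the start of the episode above 0.03 m).
It also fails if it takes over 69 s, if anything falls off the work surface, if the arm or the gripper's body presses on something with over 40 N, if the wrist force passes 120 N, or if a joint passes its speed limit or range.

## Working session

There is one attempt and no reset: what is moved stays moved. The work goes in short steps, Python scripts to look and compute and a tool call to move; the robot and the scene stay as the last step left them, time stands still between calls to the robot, and variables do not carry over. Pictures are saved under pics/ and viewed, and the job is handed in when it is done.

Besides the shell and the picture viewer there is one more tool, called after "Call:" as name([rows], argument=value, ...), one row to a line, values as JSON. servo_tool: Moves the arm, as the interface text tells. Its arguments: {"type":"object","properties":{"deltas":{"type":"array","items":{"type":"object","properties":{"wx":{"type":"number"},"wy":{"type":"number"},"wz":{"type":"number"},"tx":{"type":"number"},"ty":{"type":"number"},"tz":{"type":"number"},"fingers":{"type":"number"}}}},"force":{"type":"number"}},"required":["deltas"]}

```bash
ls; mkdir -p pics; cat > h.py <<'E'
import numpy as np, cv2
from plant import arm
def ray(c,px):
    K=np.array([[c['fx'],0,c['cx']],[0,c['fy'],c['cy']],[0,0,1.]])
    u=cv2.undistortPoints(np.array([[px]],float),K,np.array(c['D'],float))[0,0]
    R=cv2.Rodrigues(np.array(c['rvec'],float))[0]
    o=-R.T@np.array(c['tvec'],float).ravel(); d=R.T@np.array([u[0],u[1],1.]); return o,d
def atz(c,px,z):
    o,d=ray(c,px); return o+d*(z-o[2])/d[2]
def tri(c1,p1,c2,p2):
    o1,d1=ray(c1,p1);o2,d2=ray(c2,p2)
    A=np.stack([d1,-d2],1); s=np.linalg.lstsq(A,o2-o1,rcond=None)[0]
    a,b=o1+d1*s[0],o2+d2*s[1]; return (a+b)/2,np.linalg.norm(a-b)
def proj(c,P):
    K=np.array([[c['fx'],0,c['cx']],[0,c['fy'],c['cy']],[0,0,1.]])
    return cv2.projectPoints(np.array(P,float).reshape(-1,1,3),np.array(c['rvec'],float),np.array(c['tvec'],float),K,np.array(c['D'],float))[0][:,0]
def save(c,n,s=1.5):
    cv2.imwrite('pics/'+n,cv2.resize(c['img'][:,:,::-1],None,fx=s,fy=s))
E
python3 - <<'E'
from h import *
for n in('top','side'):
    c=arm.camera(n); save(c,n+'0.png')
    for q in('tin_a','tray','plate','flask','timer'):
        for r in arm.look_for(c,q):
            e=r['extent']; m=(e[0]+e[2]/2,e[1]+e[3]/2)
            print(n,q,np.round(e),round(r['conf'],2),np.round(atz(c,m,20 if q!='flask' else 65)))
    print(np.round(ray(c,(256,192))[0]))
s=arm.sense(); print(s, arm.grasp_offset)
E
```

```text
pics
top tin_a [310. 212.  25.  48.] 0.78 [496. -83.  20.]
top tin_a [270. 218.  24.  42.] 0.76 [486.  30.  20.]
top tin_a [346. 204.  25.  53.] 0.71 [ 514. -187.   20.]
top tray [250. 201. 142.  80.] 0.97 [483. -79.  20.]
top plate [338. 138.  49.  28.] 0.65 [ 746. -204.   20.]
top plate [253. 198. 136.  84.] 0.3 [487. -79.  20.]
top flask [114. 185.  25.  23.] 0.89 [588. 466.  65.]
top flask [308. 213.  26.  50.] 0.46 [487. -72.  65.]
top timer [278. 122.  24.  23.] 0.72 [797.  11.  20.]
[ 385.  111. 1193.]
side tin_a [176. 241.  62.  33.] 0.72 [488. -85.  20.]
side tin_a [172. 214.  52.  29.] 0.7 [479.  27.  20.]
side tin_a [188. 266.  71.  42.] 0.65 [ 512. -185.   20.]
side tray [152. 207. 124. 134.] 0.64 [ 499. -141.   20.]
side plate [305. 254.  67.  58.] 0.92 [ 745. -229.   20.]
side flask [206. 117.  20.  36.] 0.86 [589. 473.  65.]
side timer [310. 200.  24.  27.] 0.92 [800.  11.  20.]
side timer [176. 240.  59.  35.] 0.66 [487. -83.  20.]
side timer [306. 256.  67.  56.] 0.51 [ 747. -232.   20.]
[ 461. -791.  632.]
{'t': 0.6, 'joint_pos': array([-81.02550504,  19.08944773,   2.28555239,  83.96187497,
        -0.76736514,  76.96518948,  -3.35308033]), 'dq': array([-0.01077294, -0.00645323, -0.06197555, -0.12694176, -0.04755624,
       -0.01960142,  0.02644804]), 'effort': array([-8.29113360e-04, -6.55773997e+01,  1.33176137e+00, -4.03910458e+01,
       -5.99709246e-02,  3.49903526e-02,  5.16161083e-05]), 'eef_pos': array([164.48533239, 628.81146325, 222.55728863]), 'ee_rot': array([-1.79999788e+02,  1.31035819e-03,  7.53393337e+01]), 'ft_force': array([ 0.01161868, -0.36405243,  0.68274157]), 'torque': array([-0.00061769, -0.04875001,  0.01230884]), 'grip_width': 86.94201279482563} -18.700000000000003
```

View pictures.

View pics/top0.png

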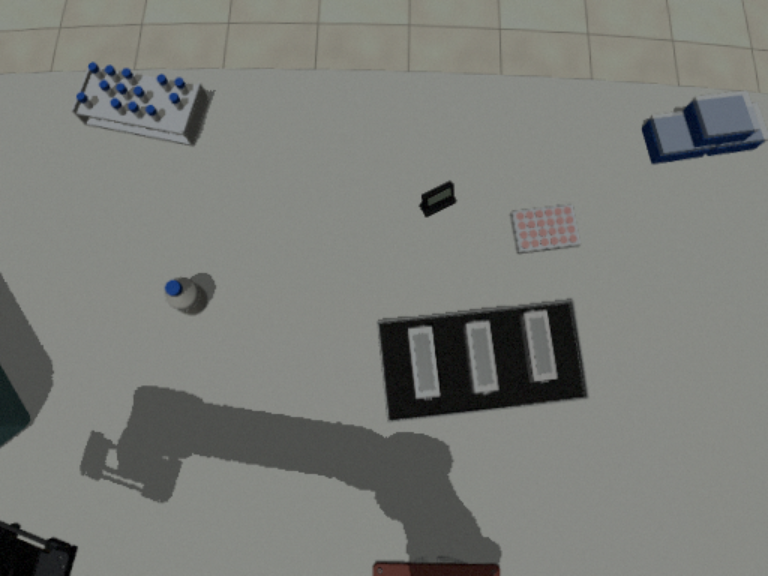

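View pics/side0.png

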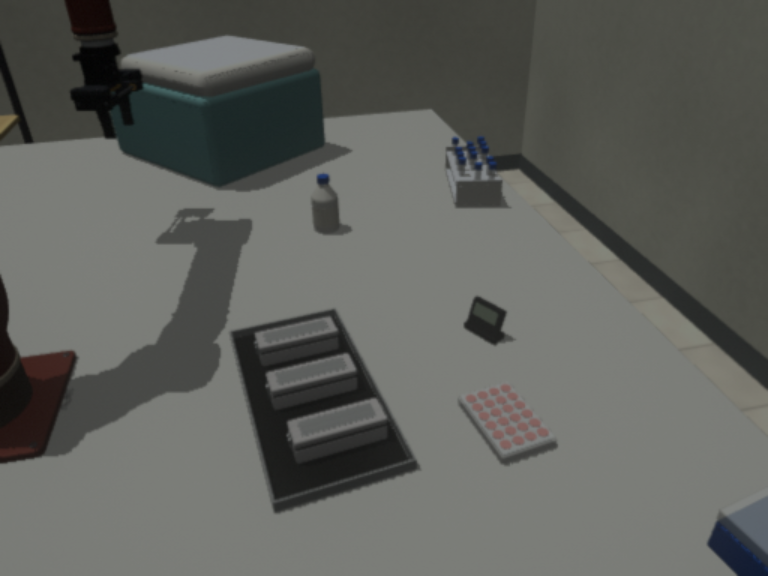

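The top view shows a dark tray with three light tins, at about (283,241), (321,238) and (359,230) native px. The plate, timer and bottle are clear of it. Next I'll segment the tins in both views to get exact poses.

```bash
python3 - <<'E'
from h import *
T=arm.camera('top'); S=arm.camera('side')
g=cv2.cvtColor(T['img'],cv2.COLOR_RGB2GRAY)
big=cv2.resize(T['img'][190:290,240:400,::-1],None,fx=5,fy=5,interpolation=cv2.INTER_CUBIC); cv2.imwrite('pics/topz.png',big)
big=cv2.resize(S['img'][195:345,140:285,::-1],None,fx=4,fy=4,interpolation=cv2.INTER_CUBIC); cv2.imwrite('pics/sidez.png',big)
m=(g>95).astype(np.uint8)
n,l,st,ce=cv2.connectedComponentsWithStats(m)
for i in range(1,n):
    x,y,w,h,a=st[i]
    if 250<x<390 and 195<y<285 and 300<a<3000:
        pts=np.argwhere(l==i)[:,::-1].astype(float)
        W=np.array([atz(T,p,43)[:2] for p in pts],np.float32)
        print(a,st[i],cv2.minAreaRect(W), W.mean(0))
# tray rim: dark
d=((g<60)).astype(np.uint8)
d=cv2.morphologyEx(d,cv2.MORPH_CLOSE,np.ones((3,3)))
n,l,st,ce=cv2.connectedComponentsWithStats(d)
for i in range(1,n):
    x,y,w,h,a=st[i]
    if 240<x<390 and 190<y<285 and a>2000:
        pts=np.argwhere(l==i)[:,::-1].astype(float)
        W=np.array([atz(T,p,10)[:2] for p in pts],np.float32)
        print('tray',a,st[i],cv2.minAreaRect(W))
E
```

```text
725 [349 207  22  47 725] ((514.84765625, -183.40072631835938), (129.21932983398438, 44.78596496582031), 7.7562384605407715) [ 513.71545 -183.42912]
750 [311 214  21  49 750] ((490.50787353515625, -74.5767822265625), (133.02923583984375, 44.37830352783203), 7.774623394012451) [491.00287 -74.41638]
758 [272 217  21  49 758] ((479.3475036621094, 32.42029571533203), (130.63697814941406, 44.232479095458984), 7.770787715911865) [478.649     32.313828]
tray 6110 [ 253  201  138   79 6110] ((488.05059814453125, -81.77888488769531), (183.7283172607422, 376.0565490722656), 7.377707481384277)
```

View pics/topz.png

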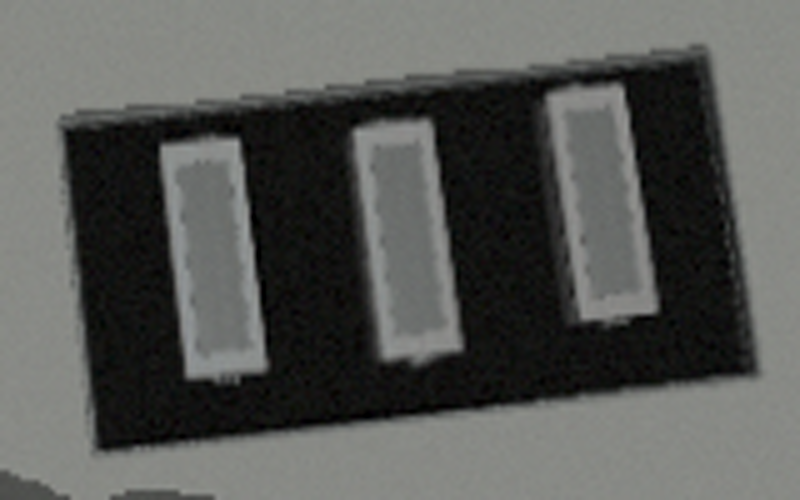

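View pics/sidez.png

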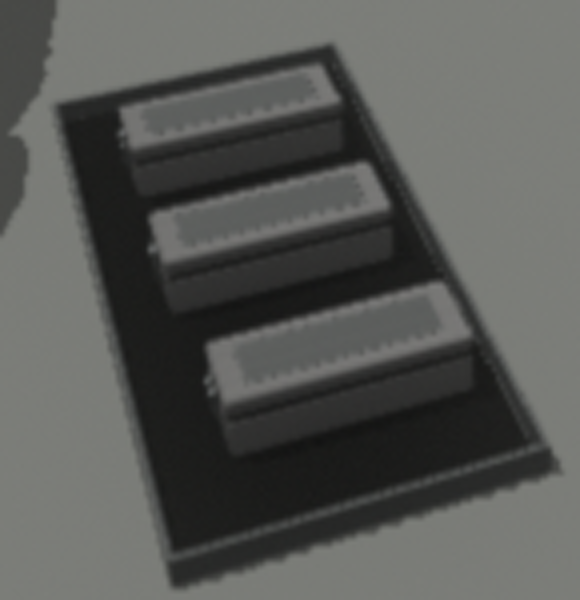

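```bash
cat >> h.py <<'E'
from scipy.spatial.transform import Rotation as R_
def to(p,rpy=None):
    s=arm.sense(); R=R_.from_euler('xyz',s['ee_rot'],degrees=True)
    sh=R.inv().apply(np.array(p)-s['eef_pos'])/10
    print('t',round(s['t'],2),'pos',np.round(s['eef_pos'],1),'rot',np.round(s['ee_rot'],2),'grip',round(s['grip_width'],1))
    print(' shift tool cm',np.round(sh,2), 'rotvec', None if rpy is None else np.round((R.inv()*R_.from_euler('xyz',rpy,degrees=True)).as_rotvec(),3))
    print(' F',np.round(s['ft_force'],2),'M',np.round(s['torque'],3),'q',np.round(s['joint_pos'],1))
E
python3 - <<'E'
from h import *
T=arm.camera('top');S=arm.camera('side')
a=[(545,90),(625,85),(658,313),(580,322)];b=[(443,283),(472,332),(222,400),(208,342)]
for p,q in zip(a,b): print(tri(T,(p[0]/5+240-.4,p[1]/5+190-.4),S,(q[0]/4+140-.4,q[1]/4+195-.4)))
E
```

```text
(array([ 575.91954152, -153.51942254,   38.70665788]), np.float64(1.36007871569189))
(array([ 580.44423192, -198.07723264,   43.69323378]), np.float64(1.5470485553566684))
(array([ 452.9550028 , -214.00150596,   43.34907951]), np.float64(0.22955146590211684))
(array([ 448.52676957, -170.65368329,   41.23782008]), np.float64(2.237351178895334))
```

Call:
servo_tool([
  {"wz":-0.13,"fingers":8.7},
  {"wz":-0.13},
  {"wz":-0.13},
])

```text
$.deltas[0]: bad value
```

```bash
python3 -c "
from h import *
to([400,400,220],[180,0,97.8]);to([479,32.4,150],[180,0,97.8])"
```

```text
t 0.8 pos [164.5 628.9 222.6] rot [180.    -0.    75.34] grip 86.9
 shift tool cm [-16.18  28.58   0.26] rotvec [ 0.    -0.    -0.392]
 F [-0.1  -0.18 -0.25] M [-0.004 -0.015 -0.027] q [-81.   19.1   2.3  84.   -0.8  77.   -3.4]
t 0.8 pos [164.5 628.9 222.6] rot [180.    -0.    75.34] grip 86.9
 shift tool cm [-49.74  45.52   7.25] rotvec [ 0.    -0.    -0.392]
 F [-0.1  -0.18 -0.25] M [-0.004 -0.015 -0.027] q [-81.   19.1   2.3  84.   -0.8  77.   -3.4]
```

Call:
servo_tool([
  {"wx":0,"wy":0,"wz":-0.13,"tx":0,"ty":0,"tz":0,"fingers":8.7},
  {"wx":0,"wy":0,"wz":-0.13,"tx":0,"ty":0,"tz":0,"fingers":8.7},
  {"wx":0,"wy":0,"wz":-0.13,"tx":0,"ty":0,"tz":0,"fingers":8.7},
])

```text
t: 1.1
eef_pos: [164.4, 628.8, 222.6]
ee_rot: [180.0, -0.0, 98.0]
ft_force: [-0.3, -0.6, -0.8]
grip_width: 86.9
```

```bash
python3 -c "
from h import *
to([400,400,220],[180,0,97.8]);to([479,32.4,150],[180,0,97.8])"
```

```text
t 1.1 pos [164.4 628.8 222.6] rot [180.  -0.  98.] grip 86.9
 shift tool cm [-25.94  20.15   0.26] rotvec [ 0.    -0.     0.003]
 F [-0.25 -0.55 -0.79] M [0.041 0.032 0.049] q [-78.6  19.2  -0.9  83.8   0.3  77.   18.5]
t 1.1 pos [164.4 628.8 222.6] rot [180.  -0.  98.] grip 86.9
 shift tool cm [-63.44  22.85   7.26] rotvec [ 0.    -0.     0.003]
 F [-0.25 -0.55 -0.79] M [0.041 0.032 0.049] q [-78.6  19.2  -0.9  83.8   0.3  77.   18.5]
```

Call:
servo_tool([
  {"wx":0,"wy":0,"wz":0,"tx":-3.7,"ty":2.9,"tz":0,"fingers":8.7},
  {"wx":0,"wy":0,"wz":0,"tx":-3.7,"ty":2.9,"tz":0,"fingers":8.7},
  {"wx":0,"wy":0,"wz":0,"tx":-3.7,"ty":2.9,"tz":0,"fingers":8.7},
  {"wx":0,"wy":0,"wz":0,"tx":-3.7,"ty":2.9,"tz":0,"fingers":8.7},
  {"wx":0,"wy":0,"wz":0,"tx":-3.7,"ty":2.9,"tz":0,"fingers":8.7},
])

```text
t: 1.6
eef_pos: [334.1, 463.4, 222.8]
ee_rot: [180.0, -0.0, 97.7]
ft_force: [0.9, 0.0, -0.8]
grip_width: 87.0
```

Call:
servo_tool([
  {"wx":0,"wy":0,"wz":0,"tx":-4.2,"ty":2.2,"tz":0,"fingers":8.7},
  {"wx":0,"wy":0,"wz":0,"tx":-4.2,"ty":1.5,"tz":0.5,"fingers":8.7},
  {"wx":0,"wy":0,"wz":0,"tx":-4.6,"ty":1.0,"tz":1,"fingers":8.7},
  {"wx":0,"wy":0,"wz":0,"tx":-4.7,"ty":0.7,"tz":1,"fingers":8.7},
  {"wx":0,"wy":0,"wz":0,"tx":-4.7,"ty":0.7,"tz":1,"fingers":8.7},
])

```text
t: 2.1
eef_pos: [423.8, 249.2, 187.4]
ee_rot: [180.0, -0.0, 97.7]
ft_force: [1.7, 0.3, 0.3]
grip_width: 87.0
```

```bash
python3 -c "
from h import *
to([479,32.4,110],[180,0,97.8])"
```

```text
t 2.1 pos [423.8 249.2 187.4] rot [ 1.7997e+02 -3.0000e-02  9.7680e+01] grip 87.0
 shift tool cm [-22.22   2.57   7.73] rotvec [ 0.001 -0.    -0.002]
 F [1.69 0.33 0.27] M [ 0.045  0.013 -0.025] q [-50.4   1.5  15.1 108.9  -0.4  69.6  62.5]
```

Call:
servo_tool([
  {"wx":0,"wy":0,"wz":0,"tx":-4.4,"ty":0.5,"tz":1.5,"fingers":8.7},
  {"wx":0,"wy":0,"wz":0,"tx":-4.4,"ty":0.5,"tz":1.5,"fingers":8.7},
  {"wx":0,"wy":0,"wz":0,"tx":-4.4,"ty":0.5,"tz":1.5,"fingers":8.7},
  {"wx":0,"wy":0,"wz":0,"tx":-4.4,"ty":0.5,"tz":1.5,"fingers":8.7},
  {"wx":0,"wy":0,"wz":0,"tx":-4.4,"ty":0.5,"tz":1.5,"fingers":8.7},
])

```text
t: 2.6
eef_pos: [477.9, 34.7, 112.5]
ee_rot: [179.9, -0.0, 97.7]
ft_force: [0.9, 0.3, -0.5]
grip_width: 86.6
```

Call:
servo_tool([
  {"wx":0,"wy":0,"wz":0,"tx":0,"ty":0,"tz":0,"fingers":8.7},
])

```text
t: 2.7
eef_pos: [477.3, 30.0, 111.3]
ee_rot: [-179.9, 0.1, 97.2]
ft_force: [0.7, 0.1, 0.1]
grip_width: 86.8
```

```bash
python3 -c "
from h import *
to([479,32.4,10],[180,0,97.8])"
```

```text
t 2.7 pos [477.3  30.  111.3] rot [-1.799e+02  1.200e-01  9.724e+01] grip 86.8
 shift tool cm [ 0.23  0.21 10.13] rotvec [-0.002  0.002 -0.01 ]
 F [0.72 0.1  0.1 ] M [ 0.061  0.059 -0.047] q [-35.9   4.2  28.2 116.2  -2.1  60.2  90.6]
```

Call:
servo_tool([
  {"wx":0,"wy":0,"wz":-0.01,"tx":0.2,"ty":0.1,"tz":3,"fingers":8.7},
  {"wx":0,"wy":0,"wz":0,"tx":0,"ty":0.1,"tz":3,"fingers":8.7},
  {"wx":0,"wy":0,"wz":0,"tx":0,"ty":0,"tz":2,"fingers":8.7},
  {"wx":0,"wy":0,"wz":0,"tx":0,"ty":0,"tz":1.2,"fingers":8.7},
  {"wx":0,"wy":0,"wz":0,"tx":0,"ty":0,"tz":0.5,"fingers":8.7},
])

```text
t: 3.2
eef_pos: [478.8, 38.7, 14.8]
ee_rot: [-179.9, 0.0, 98.3]
ft_force: [0.0, -1.0, 0.5]
grip_width: 86.9
```

```bash
python3 -c "
from h import *
to([479,32.4,10],[180,0,97.8])
save(arm.camera('side'),'s1.png')"
```

```text
t 3.2 pos [478.8  38.7  14.8] rot [-1.7993e+02  2.0000e-02  9.8270e+01] grip 86.9
 shift tool cm [-0.63 -0.07  0.48] rotvec [-0.001  0.     0.008]
 F [ 0.03 -0.97  0.55] M [0.025 0.045 0.005] q [-34.5  13.2  27.1 120.6  -8.   48.   95.7]
```

View pics/s1.png

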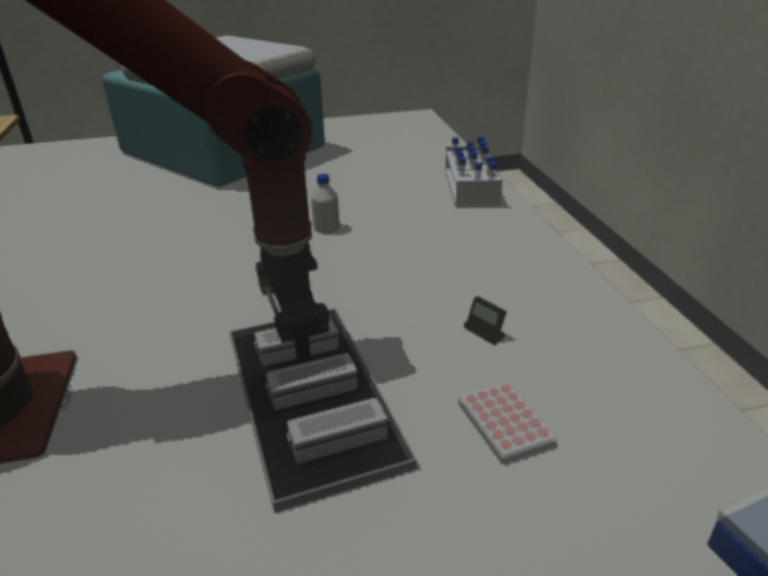

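The jaws straddle the +y tin (side px about 300,345). I'll correct the 6 mm sideways error, go down the last bit and grip.

Call:
servo_tool([
  {"wx":0,"wy":0,"wz":0,"tx":-0.5,"ty":0,"tz":0.2,"fingers":8.7},
  {"wx":0,"wy":0,"wz":0,"tx":0,"ty":0,"tz":0.1,"fingers":8.7},
])

```text
t: 3.45
eef_pos: [480.7, 33.1, 13.4]
ee_rot: [179.9, -0.0, 98.2]
ft_force: [0.3, -0.3, 0.7]
grip_width: 86.8
```

```bash
python3 -c "
from h import *
to([479,32.4,10],[180,0,97.8])"
```

```text
t 3.45 pos [480.7  33.1  13.4] rot [179.91  -0.    98.22] grip 86.8
 shift tool cm [-0.05 -0.18  0.34] rotvec [ 0.002 -0.     0.007]
 F [ 0.3  -0.29  0.7 ] M [-0.01   0.051  0.002] q [-33.9  13.4  27.3 120.6  -8.3  47.7  96.5]
```

Call:
servo_tool([
  {"wx":0,"wy":0,"wz":0.007,"tx":0,"ty":-0.1,"tz":0.2,"fingers":8.7},
  {"wx":0,"wy":0,"wz":0,"tx":0,"ty":0,"tz":0,"fingers":3.5},
  {"wx":0,"wy":0,"wz":0,"tx":0,"ty":0,"tz":0,"fingers":3.5},
  {"wx":0,"wy":0,"wz":0,"tx":0,"ty":0,"tz":0,"fingers":3.5},
  {"wx":0,"wy":0,"wz":0,"tx":0,"ty":0,"tz":0,"fingers":3.5},
], force=45)

```text
t: 3.95
eef_pos: [479.0, 33.6, 10.7]
ee_rot: [180.0, -0.0, 97.9]
ft_force: [-0.4, 0.8, -0.1]
grip_width: 62.9
```

Call:
servo_tool([
  {"wx":0,"wy":0,"wz":0,"tx":0,"ty":0,"tz":0,"fingers":3.5},
  {"wx":0,"wy":0,"wz":0,"tx":0,"ty":0,"tz":0,"fingers":3.5},
])

```text
t: 4.15
eef_pos: [479.0, 33.4, 10.6]
ee_rot: [180.0, 0.0, 97.9]
ft_force: [0.6, -2.5, -0.0]
grip_width: 46.9
```

```bash
python3 -c "
from h import *
to([479,32.4,10],[180,0,97.8])"
```

```text
t 4.15 pos [479.   33.4  10.6] rot [1.800e+02 2.000e-02 9.786e+01] grip 46.9
 shift tool cm [-0.1  -0.02  0.06] rotvec [0.    0.    0.001]
 F [ 0.65 -2.5  -0.04] M [-0.441 -0.056 -0.08 ] q [-33.9  13.5  27.2 120.8  -8.4  47.4  96.2]
```

Call:
servo_tool([
  {"wx":0,"wy":0,"wz":0,"tx":0,"ty":0,"tz":0,"fingers":3.5},
  {"wx":0,"wy":0,"wz":0,"tx":0,"ty":0,"tz":0,"fingers":3.5},
  {"wx":0,"wy":0,"wz":0,"tx":0,"ty":0,"tz":-1,"fingers":3.5},
  {"wx":0,"wy":0,"wz":0,"tx":0,"ty":0,"tz":-2,"fingers":3.5},
  {"wx":0,"wy":0,"wz":0,"tx":0,"ty":0,"tz":-3,"fingers":3.5},
])

```text
t: 4.65
eef_pos: [477.2, 33.2, 70.2]
ee_rot: [-179.8, 0.0, 97.9]
ft_force: [1.0, -0.3, -4.0]
grip_width: 46.0
```

Call:
servo_tool([
  {"wx":0,"wy":0,"wz":0,"tx":0,"ty":1,"tz":-3,"fingers":3.5},
  {"wx":0,"wy":0,"wz":0,"tx":0,"ty":2,"tz":-3,"fingers":3.5},
  {"wx":0,"wy":0,"wz":0,"tx":0,"ty":3,"tz":-2,"fingers":3.5},
  {"wx":0,"wy":0,"wz":0,"tx":0,"ty":3,"tz":-1,"fingers":3.5},
  {"wx":0,"wy":0,"wz":0,"tx":0,"ty":1,"tz":0,"fingers":3.5},
])

```text
t: 5.15
eef_pos: [580.7, 48.1, 162.4]
ee_rot: [179.8, 0.0, 97.9]
ft_force: [0.8, 0.8, -5.3]
grip_width: 45.5
```

Call:
servo_tool([
  {"wx":0,"wy":0,"wz":0,"tx":0,"ty":0,"tz":0,"fingers":3.5},
  {"wx":0,"wy":0,"wz":0,"tx":0,"ty":0,"tz":0,"fingers":3.5},
  {"wx":0,"wy":0,"wz":0,"tx":0,"ty":0,"tz":0,"fingers":3.5},
])

```text
t: 5.45
eef_pos: [576.5, 46.9, 159.9]
ee_rot: [-179.9, -0.0, 97.8]
ft_force: [-0.7, -0.7, -3.7]
grip_width: 45.8
```

```bash
python3 -c "
from h import *
to([479,32.4,10],[180,0,97.8]); save(arm.camera('side'),'s2.png')"
```

```text
t 5.45 pos [576.5  46.9 159.9] rot [-1.7988e+02 -1.0000e-02  9.7840e+01] grip 45.8
 shift tool cm [-0.11 -9.83 15.01] rotvec [-0.002 -0.     0.001]
 F [-0.73 -0.72 -3.65] M [-0.006  0.013 -0.017] q [-33.9  14.1  29.2 100.   -7.4  67.9  95.2]
```

View pics/s2.png

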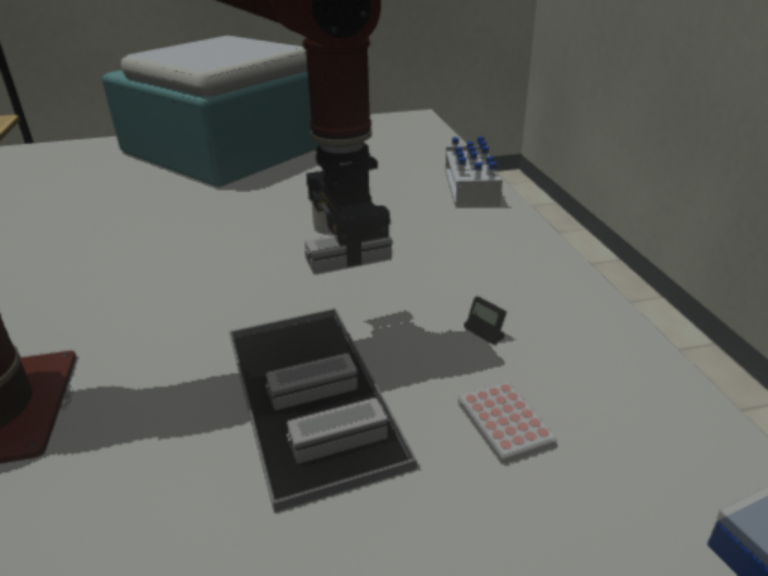

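Call:
servo_tool([
  {"wx":0.145,"wy":0,"wz":0,"tx":0,"ty":0,"tz":0,"fingers":3.5},
  {"wx":0.145,"wy":0,"wz":0,"tx":0,"ty":0,"tz":0,"fingers":3.5},
  {"wx":0.145,"wy":0,"wz":0,"tx":0,"ty":0,"tz":0,"fingers":3.5},
  {"wx":0,"wy":0,"wz":0,"tx":0,"ty":0,"tz":0,"fingers":3.5},
  {"wx":0,"wy":0,"wz":0,"tx":0,"ty":0,"tz":0,"fingers":3.5},
])

```text
t: 6.0
eef_pos: [578.0, 46.9, 158.6]
ee_rot: [-155.0, 0.1, 97.8]
ft_force: [0.3, -0.5, -4.9]
grip_width: 45.7
```

Call:
servo_tool([
  {"wx":0,"wy":0,"wz":0,"tx":0,"ty":0,"tz":0,"fingers":3.5},
  {"wx":0,"wy":0,"wz":0,"tx":0,"ty":0,"tz":0,"fingers":3.5},
  {"wx":0,"wy":0,"wz":0,"tx":0,"ty":0,"tz":0,"fingers":3.5},
])

```text
t: 6.3
eef_pos: [578.0, 47.2, 162.6]
ee_rot: [-155.3, -0.1, 97.8]
ft_force: [0.2, 0.0, -4.3]
grip_width: 45.5
```

```bash
python3 -c "
from h import *
to([479,32.4,10],[180,0,97.8])
for i in range(6):
  arm.camera('side'); s=arm.sense(); print(np.round(s['ft_force'],2),np.round(s['torque'],3))
"
```

```text
t 6.3 pos [578.   47.2 162.6] rot [-1.5531e+02 -7.0000e-02  9.7840e+01] grip 45.5
 shift tool cm [-0.14 -2.72 18.05] rotvec [-0.431 -0.001  0.001]
 F [ 0.23  0.03 -4.35] M [ 0.166 -0.862 -0.001] q [-27.5  34.4  28.6  77.7 -12.5  96.4  99.5]
[ 0.02  0.04 -4.35] [ 0.181 -0.755 -0.014]
[ 0.49 -0.43 -4.37] [ 0.108 -0.847 -0.068]
[ 0.17  0.02 -4.87] [ 0.191 -0.809  0.043]
[-0.89  0.16 -4.88] [ 0.147 -0.846 -0.007]
[ 0.26 -0.72 -4.42] [ 0.085 -0.831 -0.025]
[-0.34 -0.49 -5.44] [ 0.162 -0.736 -0.007]
```

Call:
servo_tool([
  {"wx":-0.145,"wy":0,"wz":0,"tx":0,"ty":0,"tz":0,"fingers":3.5},
  {"wx":-0.145,"wy":0,"wz":0,"tx":0,"ty":0,"tz":0,"fingers":3.5},
  {"wx":-0.145,"wy":0,"wz":0,"tx":0,"ty":0,"tz":0,"fingers":3.5},
  {"wx":0,"wy":0,"wz":0,"tx":0,"ty":0,"tz":0,"fingers":3.5},
  {"wx":0,"wy":0,"wz":0,"tx":0,"ty":0,"tz":0,"fingers":3.5},
])

```text
t: 7.1
eef_pos: [576.9, 47.4, 161.2]
ee_rot: [-179.9, -0.1, 97.9]
ft_force: [0.7, 1.0, -4.0]
grip_width: 45.6
```

```bash
python3 -c "
from h import *
to([479,32.4,10],[180,0,97.8])
for i in range(6):
  arm.camera('side'); s=arm.sense(); print(np.round(s['ft_force'],2),np.round(s['torque'],3))
"
```

```text
t 7.1 pos [576.9  47.4 161.2] rot [-1.7995e+02 -8.0000e-02  9.7870e+01] grip 45.6
 shift tool cm [-0.16 -9.89 15.13] rotvec [-0.001 -0.001  0.001]
 F [ 0.69  0.97 -3.96] M [0.059 0.049 0.042] q [-34.9  14.2  30.4 100.   -7.8  68.   95.5]
[ 1.79  0.67 -4.89] [ 0.039 -0.032 -0.018]
[-0.6   0.04 -4.08] [ 0.026  0.084 -0.005]
[ 0.27 -0.14 -3.79] [ 0.106  0.032 -0.025]
[-0.81  0.12 -5.18] [ 0.011  0.088 -0.   ]
[ 0.47 -0.82 -3.78] [0.086 0.089 0.065]
[-0.4  -0.   -4.61] [ 0.018  0.074 -0.03 ]
```

Call:
servo_tool([
  {"wx":-0.145,"wy":0,"wz":0,"tx":0,"ty":0,"tz":0,"fingers":3.5},
  {"wx":-0.145,"wy":0,"wz":0,"tx":0,"ty":0,"tz":0,"fingers":3.5},
  {"wx":-0.145,"wy":0,"wz":0,"tx":0,"ty":0,"tz":0,"fingers":3.5},
  {"wx":0,"wy":0,"wz":0,"tx":0,"ty":0,"tz":0,"fingers":3.5},
  {"wx":0,"wy":0,"wz":0,"tx":0,"ty":0,"tz":0,"fingers":3.5},
])

```text
t: 7.9
eef_pos: [577.3, 47.1, 160.5]
ee_rot: [155.3, -0.0, 97.9]
ft_force: [0.2, -0.3, -3.4]
grip_width: 45.7
```

Call:
servo_tool([
  {"wx":0,"wy":0,"wz":0,"tx":0,"ty":0,"tz":0,"fingers":3.5},
  {"wx":0,"wy":0,"wz":0,"tx":0,"ty":0,"tz":0,"fingers":3.5},
  {"wx":0,"wy":0,"wz":0,"tx":0,"ty":0,"tz":0,"fingers":3.5},
])

```text
t: 8.2
eef_pos: [579.5, 47.2, 161.2]
ee_rot: [155.1, 0.1, 97.8]
ft_force: [0.1, 0.9, -4.7]
grip_width: 45.6
```

```bash
python3 -c "
from h import *
to([479,32.4,10],[180,0,97.8])
for i in range(6):
  c=arm.camera('side'); s=arm.sense(); print(np.round(s['ft_force'],2),np.round(s['torque'],3))
save(c,'s3.png')"
```

```text
t 8.2 pos [579.5  47.2 161.2] rot [1.5509e+02 7.0000e-02 9.7840e+01] grip 45.6
 shift tool cm [ -0.08 -15.58   9.44] rotvec [0.435 0.001 0.001]
 F [ 0.13  0.92 -4.7 ] M [-0.141  0.857 -0.003] q [-39.4  -4.6  29.  121.7   5.3  37.6  84.4]
[-0.32 -0.8  -3.71] [-0.049  0.895  0.021]
[-0.65  1.18 -5.56] [-0.044  0.878  0.022]
[ 0.01  0.47 -3.73] [-0.076  0.885  0.005]
[-0.5   0.18 -4.41] [-0.129  0.861 -0.005]
[-0.19  1.13 -4.77] [-0.121  0.843  0.032]
[ 0.89  0.04 -4.1 ] [-0.123  0.83  -0.036]
```

Call:
servo_tool([
  {"wx":0.145,"wy":0,"wz":0,"tx":0,"ty":0,"tz":0,"fingers":3.5},
  {"wx":0.145,"wy":0,"wz":0,"tx":0,"ty":0,"tz":0,"fingers":3.5},
  {"wx":0.145,"wy":0,"wz":0,"tx":0,"ty":0,"tz":0,"fingers":3.5},
  {"wx":0,"wy":0,"wz":0,"tx":0,"ty":0,"tz":0,"fingers":3.5},
  {"wx":0,"wy":0,"wz":0,"tx":0,"ty":0,"tz":0,"fingers":3.5},
])

```text
t: 9.0
eef_pos: [578.8, 46.9, 159.3]
ee_rot: [180.0, 0.1, 97.8]
ft_force: [-0.7, -0.2, -4.5]
grip_width: 45.3
```

```bash
python3 -c "
from h import *
to([479,32.4,10],[180,0,97.8])
for i in range(6):
  arm.camera('side'); s=arm.sense(); print(np.round(s['ft_force'],2),np.round(s['torque'],3))
"
```

```text
t 9.0 pos [578.8  46.9 159.3] rot [1.7998e+02 1.3000e-01 9.7850e+01] grip 45.3
 shift tool cm [ -0.04 -10.09  14.93] rotvec [0.    0.002 0.001]
 F [-0.72 -0.23 -4.55] M [ 0.005 -0.073 -0.002] q [-37.2  14.7  33.2 100.   -8.5  67.8  96.2]
[-0.29 -0.18 -4.62] [ 0.038 -0.012 -0.006]
[-0.55  0.55 -3.9 ] [-0.022 -0.022  0.007]
[ 0.02  0.11 -4.77] [-0.009 -0.055  0.004]
[-0.08  0.32 -4.27] [ 0.046 -0.048  0.037]
[-0.32 -0.14 -4.51] [ 0.047 -0.005 -0.008]
[ 0.34  0.02 -5.26] [ 0.029 -0.07   0.035]
```

Call:
servo_tool([
  {"wx":0.145,"wy":0,"wz":0,"tx":0,"ty":0,"tz":0,"fingers":3.5},
  {"wx":0.145,"wy":0,"wz":0,"tx":0,"ty":0,"tz":0,"fingers":3.5},
  {"wx":0.145,"wy":0,"wz":0,"tx":0,"ty":0,"tz":0,"fingers":3.5},
  {"wx":0.03,"wy":0,"wz":0,"tx":0,"ty":0,"tz":0,"fingers":3.5},
  {"wx":0,"wy":0,"wz":0,"tx":0,"ty":0,"tz":0,"fingers":3.5},
])

```text
t: 9.8
eef_pos: [578.6, 47.4, 158.8]
ee_rot: [-153.3, 0.0, 97.9]
ft_force: [0.3, 0.6, -4.8]
grip_width: 45.9
```

Call:
servo_tool([
  {"wx":0,"wy":0,"wz":0,"tx":0,"ty":0,"tz":0,"fingers":3.5},
  {"wx":0,"wy":0,"wz":0,"tx":0,"ty":0,"tz":0,"fingers":3.5},
  {"wx":0,"wy":0,"wz":0,"tx":0,"ty":0,"tz":0,"fingers":3.5},
])

```text
t: 10.1
eef_pos: [577.9, 47.3, 162.0]
ee_rot: [-153.5, -0.0, 97.9]
ft_force: [0.1, -0.5, -4.4]
grip_width: 45.8
```

Call:
servo_tool([
  {"wx":-0.145,"wy":0,"wz":0,"tx":0,"ty":0,"tz":0,"fingers":3.5},
  {"wx":-0.145,"wy":0,"wz":0,"tx":0,"ty":0,"tz":0,"fingers":3.5},
  {"wx":-0.145,"wy":0,"wz":0,"tx":0,"ty":0,"tz":0,"fingers":3.5},
  {"wx":-0.03,"wy":0,"wz":0,"tx":0,"ty":0,"tz":0,"fingers":3.5},
  {"wx":0,"wy":0,"wz":0,"tx":0,"ty":0,"tz":0,"fingers":3.5},
])

```text
t: 10.6
eef_pos: [576.3, 47.3, 162.0]
ee_rot: [179.9, -0.2, 97.9]
ft_force: [-0.0, 0.2, -3.5]
grip_width: 45.4
```

```bash
cat >> h.py <<'E'
def meas(n=12,name=None):
    L=[]
    for i in range(n):
        c=arm.camera('side'); s=arm.sense(); L.append(np.r_[s['torque'],s['ft_force'],s['effort'][5:],s['ee_rot'],s['eef_pos']])
    L=np.array(L); print('t',s['t'],'mean',np.round(L.mean(0),3)); print('std',np.round(L.std(0),3)[:8]); print('My',np.round(L[:,1],3))
    if name: save(c,name)
E
python3 -c "
from h import *
meas(12,'s4.png')"
```

```text
t 11.2 mean [ 2.10000e-02  1.04000e-01  1.70000e-02  1.03000e-01 -1.96000e-01
 -4.55100e+00 -6.00000e-03 -9.00000e-03 -1.19970e+02  1.20000e-02
  9.78660e+01  5.78218e+02  4.72710e+01  1.60599e+02]
std [0.03  0.024 0.036 0.333 0.501 0.518 0.081 0.029]
My [0.079 0.068 0.094 0.133 0.1   0.156 0.113 0.096 0.106 0.078 0.113 0.115]
```

View pics/s3.png

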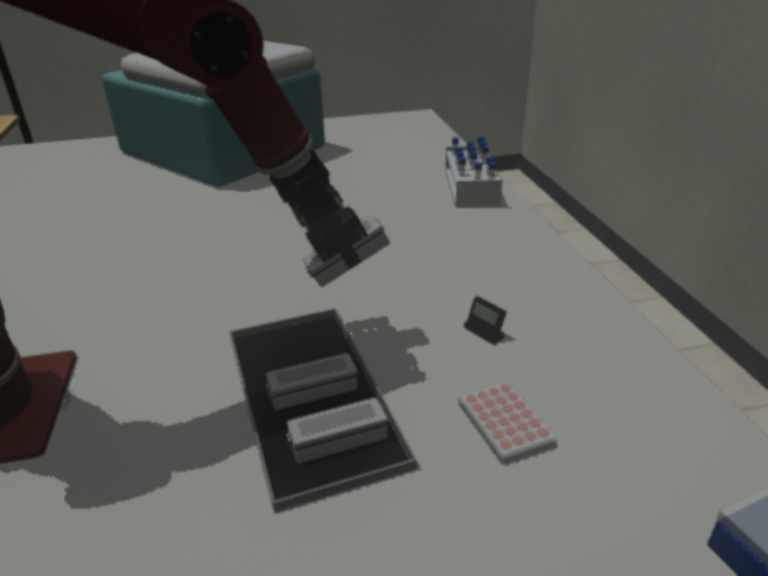

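View pics/s4.png

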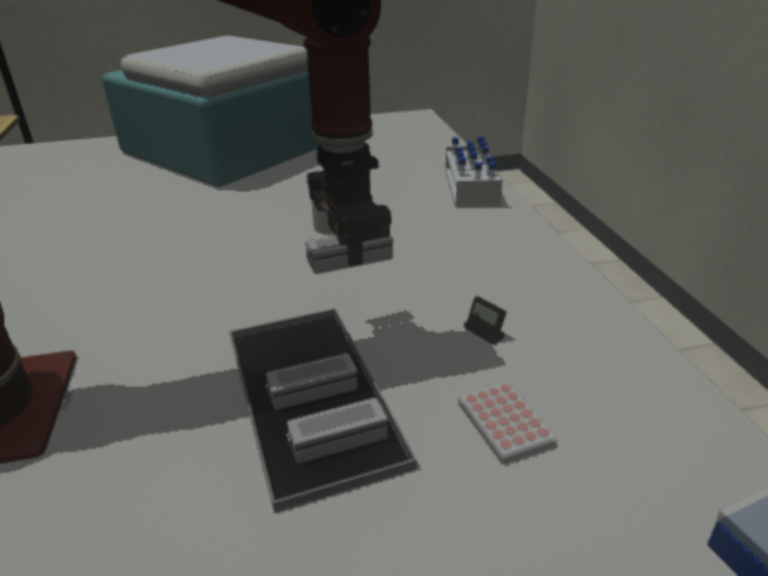

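Call:
servo_tool([
  {"wx":-0.145,"wy":0,"wz":0,"tx":0,"ty":0,"tz":0,"fingers":3.5},
  {"wx":-0.145,"wy":0,"wz":0,"tx":0,"ty":0,"tz":0,"fingers":3.5},
  {"wx":-0.145,"wy":0,"wz":0,"tx":0,"ty":0,"tz":0,"fingers":3.5},
  {"wx":-0.03,"wy":0,"wz":0,"tx":0,"ty":0,"tz":0,"fingers":3.5},
  {"wx":0,"wy":0,"wz":0,"tx":0,"ty":0,"tz":0,"fingers":3.5},
])

```text
t: 11.7
eef_pos: [575.7, 46.9, 159.5]
ee_rot: [153.5, -0.1, 97.9]
ft_force: [0.4, -0.3, -4.7]
grip_width: 45.4
```

Call:
servo_tool([
  {"wx":0,"wy":0,"wz":0,"tx":0,"ty":0,"tz":0,"fingers":3.5},
  {"wx":0,"wy":0,"wz":0,"tx":0,"ty":0,"tz":0,"fingers":3.5},
  {"wx":0,"wy":0,"wz":0,"tx":0,"ty":0,"tz":0,"fingers":3.5},
])

```text
t: 12.0
eef_pos: [578.9, 47.1, 161.0]
ee_rot: [153.4, 0.0, 97.8]
ft_force: [0.3, 0.7, -5.3]
grip_width: 45.5
```

Call:
servo_tool([
  {"wx":0.145,"wy":0,"wz":0,"tx":0,"ty":0,"tz":0,"fingers":3.5},
  {"wx":0.145,"wy":0,"wz":0,"tx":0,"ty":0,"tz":0,"fingers":3.5},
  {"wx":0.145,"wy":0,"wz":0,"tx":0,"ty":0,"tz":0,"fingers":3.5},
  {"wx":0.03,"wy":0,"wz":0,"tx":0,"ty":0,"tz":0,"fingers":3.5},
  {"wx":0,"wy":0,"wz":0,"tx":0,"ty":0,"tz":0,"fingers":3.5},
])

```text
t: 12.5
eef_pos: [579.8, 47.5, 159.5]
ee_rot: [-179.9, 0.2, 97.9]
ft_force: [0.2, -0.7, -4.4]
grip_width: 45.5
```

```bash
python3 -c "
from h import *
meas(12,'s5.png')"
```

```text
t 13.1 mean [ 3.20000e-02 -6.20000e-02  8.00000e-03 -2.41000e-01 -7.70000e-02
 -4.55000e+00  1.49000e-01  1.40000e-02  1.79942e+02 -1.90000e-02
  9.78530e+01  5.77980e+02  4.71520e+01  1.60792e+02]
std [0.035 0.034 0.043 0.807 0.504 0.622 0.093 0.04 ]
My [-0.069 -0.013 -0.005 -0.076 -0.121 -0.047 -0.05  -0.079 -0.08  -0.026
 -0.073 -0.106]
```

Level moment after tipping each way is +0.104 and -0.062 Nm, a change of 0.166 Nm. A 250 g part travelling 74 mm should give about 0.18 Nm with the same sign, and the joint 6 torque changed to match. This tin is the rattler, so I'll carry it out to the hold pose.

Call:
servo_tool([
  {"wx":0,"wy":0,"wz":0,"tx":0,"ty":1,"tz":-1,"fingers":3.5},
  {"wx":0,"wy":0,"wz":0,"tx":0.5,"ty":1.5,"tz":-1.5,"fingers":3.5},
  {"wx":0,"wy":0,"wz":0,"tx":-1,"ty":2,"tz":-1.5,"fingers":3.5},
  {"wx":0,"wy":0,"wz":0,"tx":-1,"ty":1.5,"tz":0,"fingers":3.5},
  {"wx":0,"wy":0,"wz":0,"tx":0,"ty":0.5,"tz":0,"fingers":3.5},
])

```text
t: 13.6
eef_pos: [645.8, 39.7, 200.9]
ee_rot: [179.9, 0.1, 97.8]
ft_force: [-0.8, -0.8, -3.4]
grip_width: 45.5
```

Call:
servo_tool([
  {"wx":0,"wy":0,"wz":0,"tx":0,"ty":0,"tz":0,"fingers":3.5},
  {"wx":0,"wy":0,"wz":0,"tx":0,"ty":0,"tz":0,"fingers":3.5},
  {"wx":0,"wy":0,"wz":0,"tx":0,"ty":0,"tz":0,"fingers":3.5},
  {"wx":0,"wy":0,"wz":0,"tx":0,"ty":0,"tz":0,"fingers":3.5},
  {"wx":0,"wy":0,"wz":0,"tx":0,"ty":0,"tz":0,"fingers":3.5},
])

```text
t: 14.1
eef_pos: [644.2, 41.5, 200.7]
ee_rot: [180.0, -0.0, 97.9]
ft_force: [-0.4, 0.1, -4.3]
grip_width: 45.3
```

Call:
servo_tool([
  {"wx":0,"wy":0,"wz":0,"tx":0,"ty":0,"tz":0,"fingers":3.5},
  {"wx":0,"wy":0,"wz":0,"tx":0,"ty":0,"tz":0,"fingers":3.5},
  {"wx":0,"wy":0,"wz":0,"tx":0,"ty":0,"tz":0,"fingers":3.5},
  {"wx":0,"wy":0,"wz":0,"tx":0,"ty":0,"tz":0,"fingers":3.5},
  {"wx":0,"wy":0,"wz":0,"tx":0,"ty":0,"tz":0,"fingers":3.5},
])

```text
t: 14.6
eef_pos: [644.5, 41.2, 200.5]
ee_rot: [-180.0, 0.0, 97.9]
ft_force: [-0.2, -0.2, -5.2]
grip_width: 45.8
```

```bash
python3 -c "
from h import *
meas(4,'s6.png'); to([640,50,200],[180,0,97.8]); T=arm.camera('top'); save(T,'t6.png')
print(arm.sense()['dq'])"
```

```text
t 14.8 mean [ 2.50000e-02 -6.80000e-02 -5.00000e-03  1.15000e-01  1.06000e-01
 -4.58500e+00  1.42000e-01 -0.00000e+00 -1.79997e+02  4.00000e-03
  9.78570e+01  6.44475e+02  4.12110e+01  2.00542e+02]
std [0.024 0.032 0.008 0.353 0.542 0.22  0.    0.   ]
My [-0.084 -0.03  -0.112 -0.044]
t 14.8 pos [644.5  41.2 200.5] rot [-1.800e+02  1.000e-02  9.786e+01] grip 45.8
 shift tool cm [ 0.93 -0.32  0.05] rotvec [-0.     0.     0.001]
 F [ 0.25  0.16 -4.48] M [ 0.045 -0.044 -0.007] q [-36.6  22.2  38.3  87.8 -14.   74.9 101.2]
[ 0.02656827 -0.04784586 -0.01036035 -0.02768139 -0.05846165  0.03750568
  0.00074665]
```

View pics/s6.png

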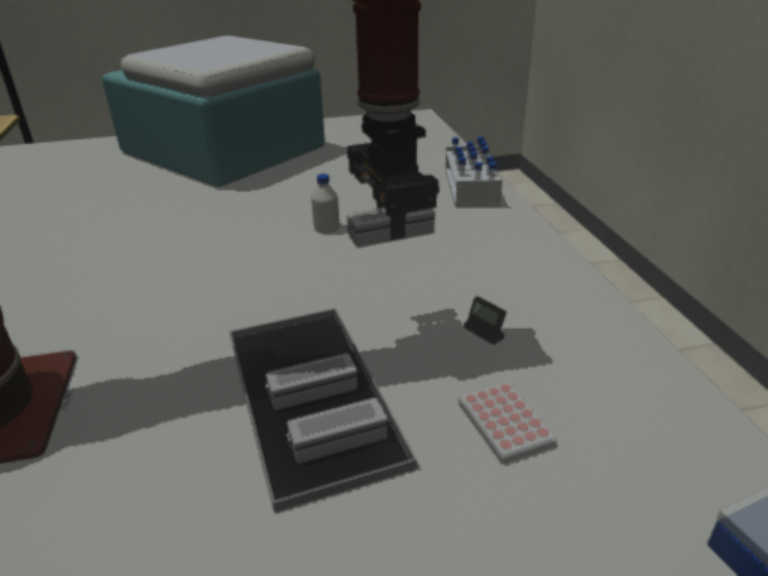

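View pics/t6.png

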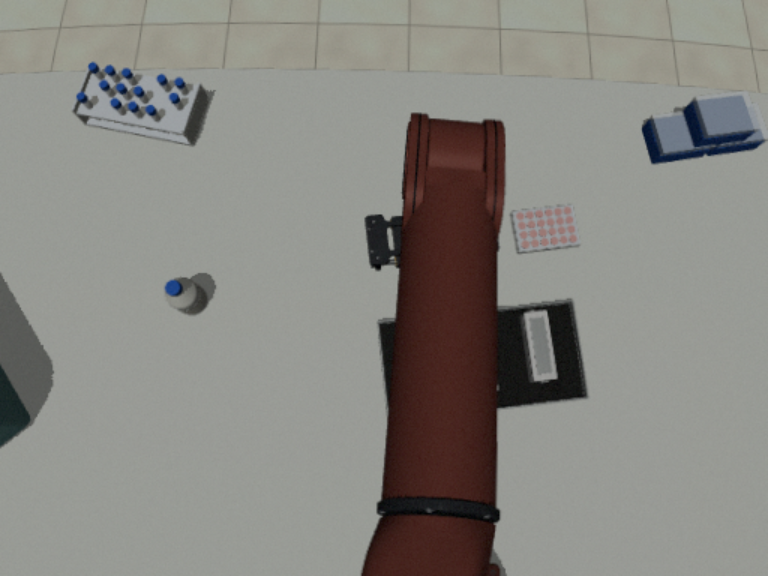

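The tin is held level at side px (390,225). The other two lie untouched in the tray at about (312,380) and (338,428), and the plate, bottle and timer haven't moved.

```bash
python3 -c "
from h import *
print(arm.hand_in())"
```

```text
the job is handed in; nothing more can be done
None
```

The first tin I picked up, the one on the robot's left (+y), is the rattling one, and I handed the job in at about 15 s while holding it out level. No verdict is reported at hand-in.

**How I picked it:** I rocked it about 25 degrees both ways, twice. In the second round the level moment about the jaw axis changed by 0.166 Nm between the two ends. That fits the loose part sliding its full 74 mm (about 0.18 Nm expected, same sign), and the joint 6 torque changed to match.

**Not fully consistent:** the first round showed a smaller change, about 0.10 Nm, from fewer and noisier samples. I didn't lift the other two tins, so I have no silent tin to compare against.

**Last checks:**
- **Tool position:** TCP at (644, 41, 200) mm, tilt about 0 degrees and essentially still. From the grasp geometry, the tin's underside is about 194 mm above the bench.
- **Grip:** 45 N commanded, and the tin's weight reads about 4.6 N.
- **The rest of the bench:** the side picture shows the other two tins flat in the tray and the plate, bottle and timer in place. In the top picture the arm hid the middle tin and the timer.

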